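# Load a solder reel into the sloped reel stand

### The job

The solder reel waiting in the level trough at the low end of the reel stand has to go into store: push it with the fingertips up the sloped gutter, which also pushes the stored reel ahead of it, until the spring catch snaps out behind it. Then back away, so that both reels stand above the catch and cannot roll back. Only push: do not lift either reel or take it between the fingers, and leave the things beside the stand where they are.

Things in the scene. Friction and masses are not known exactly. Their poses are not given: they have to be found in the camera images.
- stand: Reel stand fixed to the bench: plywood base 330 x 96 x 9.5 mm with a grey sheet-metal U gutter, 32.6 mm wide inside, walls 2.5 mm thick and only 15 mm high above its floor. Origin: centre of the base's underside; x from the low to the high end, z up. Level trough x = -155 to -75 mm, floor at z = 12 mm, closed at -155 by a lip 9 mm high; then the gutter climbs 11 degrees towards +x.
- gutter: Sloped part of the gutter, fixed on the stand. Origin: foot of the slope, on the floor's centre line (stand frame x = -75, z = 12 mm); x up the slope along the floor, y left across it, z square off the floor. The rubber bumper of the 48 mm high plywood end stop faces downhill at x = 200 mm. Between catch and bumper two reels fit with about 9 mm of play.
- catch (a joint): Spring catch in the slope's left wall: steel arm and tooth, 7 to 15 mm above the floor. 0 = sprung out across the gutter, about 0.2 to 0.3 = pressed aside. A reel going uphill presses it aside by itself (weak spring, under 0.5 N at the tooth) and it snaps out behind the reel; a reel coming down cannot press it aside. Pivot at x = 23, y = 20.3 mm of the gutter frame.
- catch_tip (a point): Free end of the catch tooth, on its square uphill face. Sprung out it is at x = 75, y = 6, z = 11 mm of the gutter frame. A reel resting on the catch has its centre at about x = 101 mm.
- waiting_reel: Blue plastic reel of solder wire, 60 mm diameter, 30 mm wide, about 0.26 kg, standing on edge in the level trough, free to roll. Origin: centre of its right-hand side face; its z axis is the reel's axis and lies across the gutter.
- waiting_reel_mid (a point): Centre of the waiting reel, on its axis midway between the flanges (30 mm from the rim all round).
- stored_reel: An equal reel already in store: on edge on the slope, resting against the uphill face of the catch. Origin: centre of its right-hand side face; z axis across the gutter.
- stored_reel_mid (a point): Centre of the stored reel, on its axis midway between the flanges.
- setting_block: Small beech block, 32 x 60 x 22 mm, lying loose beside the stand. Origin: centre of its underside.
- flux_jar: Dark jar with black screw cap, 54 mm diameter, 74 mm high, standing loose beside the stand. Origin: centre of its underside.
- glass_cutter: Pencil-shaped glass cutter, 145 mm long, 14 mm thick, lying loose beside the stand. Origin: centre of its underside, long axis y.
- marker: Marker pen, 136 mm long, 14 mm thick, lying loose beside the stand. Origin: centre of its underside, long axis y.
There are look-alikes about, which are no part of the job. What is shaped like the stored_reel but orange or pink is not meant.

How it is judged:
At the end, for the whole second after the job is handed in: Waiting reel on edge on the slope, centre 93 to 115 mm up the gutter (above the catch); stored reel on edge ahead of it, centre at 152 to 175 mm; both on the gutter floor (centre under 34 mm off it) and still (under 20 mm/s); catch sprung out (under 0.06 rad) (x of waiting_reel_mid in the frame of gutter between 0.093 and 0.115 m and z of each of waiting_reel_mid, stored_reel_mid in the frame of gutter below 0.034 m and x of stored_reel_mid in the frame of gutter between 0.152 and 0.175 m and value of joint catch below 0.06 rad and angle between the z axis of each of waiting_reel, stored_reel and the y axis of gutter, either way round below 0.15 rad and linear speed of each of waiting_reel, stored_reel below 0.02 m/s); the robot touches nothing.
It fails at once if a reel is lifted more than about 12 mm off the gutter ((z of waiting_reel_mid in the frame of gutter above 0.042 m and z of waiting_reel_mid in the frame of stand above 0.054 m) or (z of stored_reel_mid in the frame of gutter above 0.042 m and z of stored_reel_mid in the frame of stand above 0.054 m)).
It fails at once if a reel is taken between the fingers (distance between the grasp point and waiting_reel_mid below 0.028 m or distance between the grasp point and stored_reel_mid below 0.028 m).
It fails at once if a thing beside the stand is shifted more than 15 mm (distance of any of setting_block, flux_jar, glass_cutter, marker from where it was at the start of the episode above 0.015 m).
It also fails if it takes over 35 s, if anything falls off the work surface, if the arm or the gripper's body presses on something with over 40 N, if the wrist force passes 120 N, or if a joint passes its speed limit or range.

### The arm

A 6-joint arm with a two-finger parallel gripper is mounted at the origin on a cart in front of the work surface, level with it; the furniture and walls round the work are solid. World frame = base frame: x ahead of the robot, y to its left, z up, the work surface at z = 0. Lengths are in m, angles in rad, forces in N, time in s.
With the tool pointing down it reaches from about 0.25 to 0.725 m from the base axis. Payload 9.7 kg.
Tool frame: the origin (TCP) lies at the very end of the fingers, on their centre line; the grasp point (between the pads) lies 19 mm behind it; z points along the fingers, y is the line along which they close (so a half turn about z gives the same grasp; the last joint's range is limited). The gripper opens to 85 mm and grips with 20 to 120 N. Pads are 22 mm wide; open, the fingers measure 114 mm over their backs; the gripper's body (76 mm by 85 mm) begins 54 mm behind the grasp point. The pads swing forward as they close: fully open they stand 13 mm farther back than shut.
Start: joints at [1.187, 0.087, 0.176, 1.66, 0, 1.571], TCP at [0.206, 0.51, 0.231] pointing down, gripper open.
Joint ranges: [-3.13, 3.13], [-0.85, 1.81], [-1.15, 1.24], [-2.2, 2.28], [-1.44, 1.52], [-3.14, 3.14]. Speed limits (rad/s): [2.22, 2.22, 2.57, 3.14, 3.14, 3.14].

### API

Orientations are given as a 3x3 rotation matrix whose columns are the frame's x, y, z axes.
In Python, from cell import arm, camera, calibration, finder gives the robot as it stands.
- The arm moves only by the shell command python3 -m creep 'ROWS'. ROWS is JSON, a list of rows, each a list of 7 numbers: the gripper's target within -1 to 1 (shut at 1, half-way at 0, fully open at -1), then the shift along the tool's x, y, z in m, then the turn, a rotation vector about the tool's x, y, z in degrees. In form: [[claw, dx, dy, dz, rx, ry, rz], ...]. A call has 1 to 10 rows; each row is the pose to reach, as a shift and turn from the pose commanded when the call began, along the tool's axes at that moment; what a row does not reach only later rows make up. A row lasts 1/10 s, in which the tool goes at most 50 mm and 8.59 degrees, less where a joint would pass 70% of its speed; a pose out of reach is approached as far as the arm can. A call with a gripper value outside its range is refused whole. The fingers move at their own pace and stop on an object; the grip force is fixed at half the most. Time passes only in rows, so rows that repeat a pose let the fingers close. It gives the time, the measured TCP pose, the force, the opening and the grip force at its end, in the units of the state.
- arm.observe(): the state, without advancing time (a new reading comes with each control period).
- camera(name): name is "scene" or "top" or "wrist"; returns the picture (384x512x3 uint8, red, green, blue); there is no depth.
- calibration(name): a dict with "K" (3x3 intrinsics, pixels), "rvec" (rotation vector, rad) and "tvec" (3), from world to camera coordinates, as OpenCV has them; the wrist camera has in their place "T_tool_cam" (4x4, takes a point from camera to tool coordinates, whose origin is the TCP and whose axes are the flange's). Camera axes: x right, y down, z forward; pixel columns grow to the right and rows downward; lengths in m; the calibration is good to about 2 mm. A picture is of the moment at which its call begins: read the wrist's pose just before it. calibration takes no time and is no camera call.
- arm.finish_job(): hands the job in; it is judged then, once.
Trained networks look in the newest picture that a camera, given by its name, has taken for a name from the list of things; names that differ only in an ending like _2 or _b are one class to them, and where a whole thing is asked for, a point or a joint stands for the part that bears it (a point fixed in the world has none). Each returns a list of dicts, best first, with "confidence" (0 to 1); they miss things now and then, are a little off and sometimes report something else, mostly with a low value. They report only what shows in the picture. A call takes as long as a camera call. They do not tell look-alikes from the thing itself.
- finder.recognise(thing, camera): "bbox" ([left, top, right, bottom] in pixels, round what is visible of it).
- finder.place_of(thing, camera): "location" ([row, column] in pixels: a listed point, or the origin of a listed thing).
The state is a dict: "t": time; "joints": joint angles; "joint_vel": joint speeds; "effort": joint torques, N m; "position": TCP position; "orientation": TCP orientation; "force": force on the tool from outside, world axes, zero at the start; "wrist_torque": the same for the moment, N m; "gripper_width": finger opening in m; "grip_force": force on a finger pad.
Only numpy, scipy, OpenCV 4.12 (cv2) and the standard library are available. Lean on these libraries where they do the work, as an engineer would, in place of code of your own. Each camera call takes 0.05 s, during which the arm holds its last target. There are 200 camera calls.

## Working session

There is one attempt and no reset: what is moved stays moved. The work goes in short steps, Python scripts to look and compute and a shell command to move; the robot and the scene stay as the last step left them, time stands still between calls to the robot, and variables do not carry over. Pictures are saved under pics/ and viewed, at most 10 in all, crops included, and the job is handed in when it is done.

```bash
mkdir -p pics; cat > h.py <<'E'
import numpy as np, cv2, json
from cell import arm, camera, calibration, finder
def snap(n,f):
    im=camera(n); cv2.imwrite('pics/'+f,cv2.cvtColor(im,cv2.COLOR_RGB2BGR)); return im
def cam(n):
    c=calibration(n); R=cv2.Rodrigues(np.array(c['rvec'],float))[0]; return np.array(c['K'],float),R,np.array(c['tvec'],float).ravel()
def ray(n,rc):
    K,R,t=cam(n); d=np.linalg.inv(K)@[rc[1],rc[0],1]; return -R.T@t, R.T@d
def onz(n,rc,z):
    o,d=ray(n,rc); return o+d*(z-o[2])/d[2]
def tri(rcs):
    A=np.zeros((3,3));b=np.zeros(3)
    for n,rc in rcs.items():
        o,d=ray(n,rc); d=d/np.linalg.norm(d); P=np.eye(3)-np.outer(d,d); A+=P;b+=P@o
    X=np.linalg.solve(A,b); e={n:np.round(proj(n,X)-rc,1) for n,rc in rcs.items()}
    return X,e
def proj(n,X):
    K,R,t=cam(n); p=K@(R@X+t); return np.array([p[1]/p[2],p[0]/p[2]])
E
python3 - <<'E'
from h import *
a=snap('scene','s0.png');b=snap('top','t0.png')
cv2.imwrite('pics/st.png',cv2.cvtColor(cv2.resize(np.vstack([a,b]),None,fx=.78,fy=.78),cv2.COLOR_RGB2BGR))
s=arm.observe();print(s['t'],s['position'],s['orientation'])
for c in('scene','top'):
  print(c,[np.round(x,3).tolist() for x in cam(c)[1:]])
  for t in('stand','gutter','catch_tip','waiting_reel_mid','stored_reel_mid','setting_block','flux_jar','glass_cutter','marker'):
    print(t,[(np.round(x['location']).tolist(),round(x['confidence'],2)) for x in finder.place_of(t,c)[:4]])
E
```

```text
0.1 [0.20586407 0.5098187  0.23065724] [[-9.27252416e-01  3.74436598e-01 -4.37040576e-04]
 [ 3.74436852e-01  9.27251824e-01 -1.04815288e-03]
 [ 1.27798745e-05 -1.13554639e-03 -9.99999355e-01]]
scene [[[0.915, -0.403, -0.008], [-0.205, -0.45, -0.869], [0.347, 0.797, -0.494]], [-0.458, 0.283, 0.545]]
stand [([234.0, 272.0], 0.97)]
gutter [([242.0, 242.0], 0.94)]
catch_tip [([220.0, 268.0], 0.59), ([280.0, 249.0], 0.55)]
waiting_reel_mid [([236.0, 229.0], 0.74)]
stored_reel_mid [([200.0, 185.0], 0.95), ([187.0, 219.0], 0.94), ([210.0, 281.0], 0.89), ([184.0, 288.0], 0.89)]
setting_block [([281.0, 249.0], 0.93)]
flux_jar [([284.0, 247.0], 0.63), ([210.0, 257.0], 0.61)]
glass_cutter [([222.0, 206.0], 0.65), ([219.0, 270.0], 0.53)]
marker [([260.0, 304.0], 0.74)]
top [[[0.008, -1.0, 0.01], [-0.997, -0.009, -0.081], [0.081, -0.009, -0.997]], [0.175, 0.581, 0.858]]
stand [([178.0, 276.0], 0.93)]
gutter [([210.0, 285.0], 0.62)]
catch_tip [([181.0, 277.0], 0.48)]
waiting_reel_mid []
stored_reel_mid [([249.0, 188.0], 0.89), ([153.0, 177.0], 0.78), ([123.0, 212.0], 0.75), ([201.0, 180.0], 0.67)]
setting_block [([226.0, 333.0], 0.61)]
flux_jar [([171.0, 222.0], 0.74), ([178.0, 273.0], 0.19)]
glass_cutter [([233.0, 232.0], 0.69)]
marker [([168.0, 326.0], 0.52)]
```

View pics/st.png

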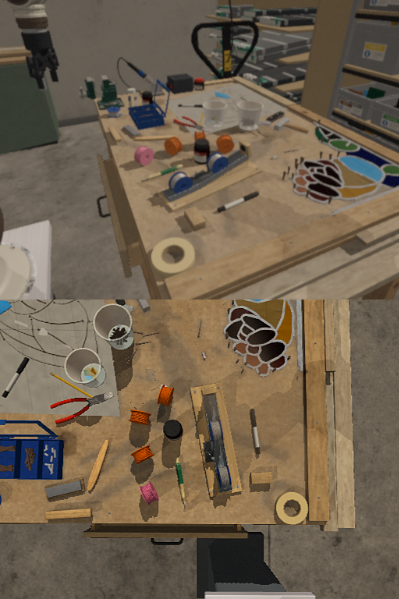

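The stacked overview shows the stand at top ≈ (180,276), with two blue reels at scene ≈ (236,229) and (229,281). The orange and pink reels at scene (187,219), (184,288) and (200,185) are look-alikes. The two blue reels standing in the gutter fit the description, so I'll confirm them in one enlarged crop.

```bash
python3 - <<'E'
from h import *
a=cv2.imread('pics/s0.png')[165:305,190:340];b=cv2.imread('pics/t0.png')[100:270,200:360]
a=cv2.resize(a,(400,373),interpolation=cv2.INTER_CUBIC);b=cv2.resize(b,(400,425),interpolation=cv2.INTER_CUBIC)
b=cv2.copyMakeBorder(b,0,0,0,0,0);a=cv2.copyMakeBorder(a,0,52,0,0,0)
cv2.imwrite('pics/z.png',np.hstack([a,b]))
o,d=ray('top',(178,276));print('origin',onz('top',(178,276),0),onz('scene',(234,272),0), tri({'top':(178,276),'scene':(234,272)}))
print('gut',tri({'top':(210,285),'scene':(242,242)}))
for n,z,p in(('block',0,(226,333)),('jar',0,(171,222)),('cutter',0,(233,232)),('marker',0,(168,326))): print(n,onz('top',p,z))
print(onz('scene',(236,229),.042),onz('scene',(281,249),0))
for c in('scene','top'):
  for t in('stand','waiting_reel','stored_reel','flux_jar','glass_cutter','setting_block','marker'):
    print(c,t,[(np.round(x['bbox']).tolist(),round(x['confidence'],2)) for x in finder.recognise(t,c)[:6]])
E
```

```text
origin [0.59953662 0.13011581 0.        ] [0.5994177  0.12875058 0.        ] (array([ 0.59981774,  0.12997999, -0.00097786]), {'top': array([-0.1,  0. ]), 'scene': array([ 0. , -0.1])})
gut (array([0.52110418, 0.11153114, 0.01391986]), {'top': array([ 1.7, -0.6]), 'scene': array([-0.2,  1.8])})
block [ 0.48913395 -0.00216625  0.        ]
jar [0.61484421 0.25621562 0.        ]
cutter [0.47133912 0.2311078  0.        ]
marker [0.62407834 0.01309965 0.        ]
[0.48660751 0.10943295 0.042     ] [0.48946611 0.00734645 0.        ]
scene stand [([200.0, 180.0, 337.0, 270.0], 0.77)]
scene waiting_reel [([216.0, 217.0, 246.0, 248.0], 0.9)]
scene stored_reel [([212.0, 177.0, 232.0, 198.0], 0.98), ([263.0, 194.0, 292.0, 224.0], 0.89)]
scene flux_jar [([248.0, 176.0, 269.0, 211.0], 0.69), ([234.0, 264.0, 263.0, 293.0], 0.62)]
scene glass_cutter [([181.0, 209.0, 233.0, 232.0], 0.54)]
scene setting_block [([235.0, 262.0, 265.0, 294.0], 0.8)]
scene marker [([278.0, 246.0, 334.0, 275.0], 0.65)]
top stand [([246.0, 105.0, 310.0, 252.0], 0.73)]
top waiting_reel [([276.0, 212.0, 294.0, 239.0], 0.66)]
top stored_reel [([268.0, 155.0, 288.0, 182.0], 0.94), ([167.0, 188.0, 197.0, 211.0], 0.94), ([202.0, 112.0, 223.0, 138.0], 0.86), ([177.0, 234.0, 200.0, 262.0], 0.76), ([168.0, 140.0, 194.0, 158.0], 0.67)]
top flux_jar [([208.0, 154.0, 234.0, 180.0], 0.67)]
top glass_cutter [([225.0, 205.0, 239.0, 260.0], 0.6)]
top setting_block [([319.0, 221.0, 352.0, 232.0], 0.65), ([322.0, 139.0, 332.0, 198.0], 0.41)]
top marker [([322.0, 140.0, 331.0, 199.0], 0.52)]
```

View pics/z.png

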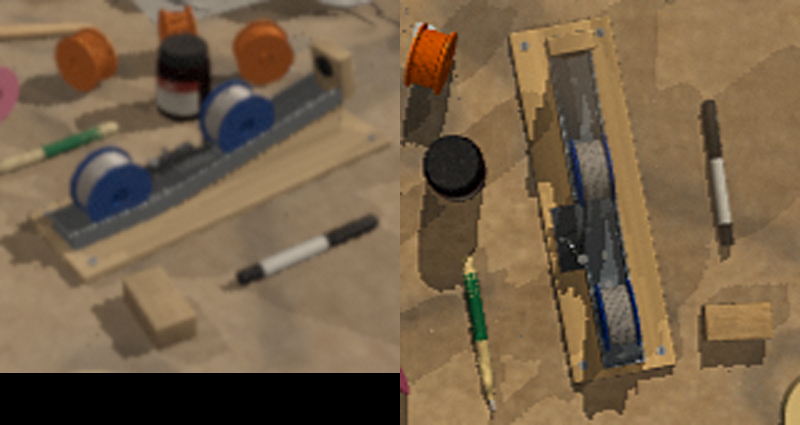

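The crop confirms it. Scene: waiting blue reel in the trough at (232,231), stored blue reel above the catch at (209,277). Top: the same reels at (225,285) and (168,278). The base corners in the top view give the yaw.

```bash
cat > geo.py <<'E'
from h import *
px=[(112.8,244.4),(106.8,281.6),(247.2,309.6),(253.6,269.6)]
P=np.array([onz('top',p,.0095) for p in px])[:,:2]
L=np.array([[165,48],[165,-48],[-165,-48],[-165,48]])/1e3
c=P.mean(0);Z=((P-c)[:,0]+1j*(P-c)[:,1]);l=L[:,0]+1j*L[:,1]
yaw=np.angle((Z*l.conj()).sum()); S=np.array([np.cos(yaw),np.sin(yaw),0]);Lf=np.array([-S[1],S[0],0]);c=np.append(c,0)
E
python3 - <<'E'
from geo import *
print('c',c,'yaw',np.degrees(yaw),[np.linalg.norm(P[i]-P[(i+1)%4]) for i in range(4)])
for n,a in(('w',{'scene':(232,231),'top':(225.5,285)}),('s',{'scene':(209,277.5),'top':(168.5,278)})):
    X,e=tri(a); d=X-c; print(n,X,e,'stand',d@S,d@Lf,X[2])
th=np.radians(11)
for n,x in(('w',c+S*-.115+[0,0,.042]),('s',c+S*(-.075+.101*np.cos(th)-.03*np.sin(th))+[0,0,.012+.101*np.sin(th)+.03*np.cos(th)])): print(n,x,proj('scene',x),proj('top',x))
s=arm.observe();R=np.array(s['orientation']);p=np.array(s['position'])
print('turn tool z',-((180+np.degrees(yaw))-np.degrees(np.arctan2(R[1,0],R[0,0]))))
print(s['gripper_width'])
E
```

```text
c [0.59605708 0.13041248 0.        ] yaw 10.782635829994911 [np.float64(0.08832633493143432), np.float64(0.3317617134031179), np.float64(0.09228926050630258), np.float64(0.3308071634545897)]
w [0.49156112 0.11285751 0.048711  ] {'scene': array([ 0. , -0.5]), 'top': array([-0.5,  0.2])} stand -0.10593522874294838 0.0023044628800027557 0.04871100114944784
s [0.61337459 0.13016556 0.0653087 ] {'scene': array([-0. ,  0.2]), 'top': array([ 0.1, -0.1])} stand 0.016965556657513765 -0.0034823834598407726 0.06530870324780917
w [0.48308752 0.10889786 0.042     ] [236.54487964 227.54156431] [228.83213934 286.68581061]
s [0.61415193 0.13385857 0.06072052] [209.80209793 277.18264909] [168.53811324 276.0998097 ]
turn tool z -32.77793371473888
0.08553209595427766
```

```bash
python3 -m creep '[[0.6,-0.04,-0.03,0.005,0,0,-4],[0.6,-0.08,-0.065,0.01,0,0,-8],[0.6,-0.12,-0.1,0.015,0,0,-12],[0.6,-0.16,-0.135,0.02,0,0,-16],[0.6,-0.2,-0.17,0.025,0,0,-20],[0.6,-0.24,-0.2,0.03,0,0,-24],[0.6,-0.28,-0.235,0.035,0,0,-28],[0.6,-0.32,-0.27,0.04,0,0,-32.8],[0.6,-0.345,-0.29,0.05,0,0,-32.8],[0.6,-0.356,-0.3,0.05,0,0,-32.8]]'
python3 -m creep '[[0.6,0,0,0,0,0,0],[0.6,0,0,0,0,0,0],[0.6,0,0,0,0,0,0]]'
cat > chk.py <<'E'
from geo import *
def chk():
    s=arm.observe();p=np.array(s['position']);R=np.array(s['orientation']);d=p-c
    print('t',s['t'],'stand xyz',np.round([d@S,d@Lf,p[2]],4),'F',np.round([np.array(s['force'])@S,np.array(s['force'])@Lf,s['force'][2]],2),'w',s['gripper_width'],'yawerr',np.degrees(np.arctan2(R[1,0],R[0,0])-yaw)%360-180)
E
python3 - <<'E'
from chk import *
chk(); s=arm.observe();R=np.array(s['orientation']);p=np.array(s['position']);w=snap('wrist','w1.png'); a=snap('scene','s1.png')
cv2.imwrite('pics/w1c.png',cv2.cvtColor(np.hstack([cv2.resize(w,(400,300)),cv2.resize(a[165:285,190:350],(400,300))]),cv2.COLOR_RGB2BGR))
C=calibration('wrist');T=np.array(C['T_tool_cam']);K=np.array(C['K'])
def pw(X):
    q=T[:3,:3].T@(R.T@(X-p)-T[:3,3]);q=K@q;return np.round(q[:2]/q[2])
for x,y in((-.165,.048),(-.165,-.048),(.165,.048),(.165,-.048)): print(x,y,pw(c+S*x+Lf*y+[0,0,.0095]))
for x in (-.106,-.115): print(x,pw(c+S*x+[0,0,.042]))
for t in('waiting_reel_mid','catch_tip','gutter'): print(t,finder.place_of(t,'wrist')[:2],finder.place_of(t,'scene')[:2])
E
```

```text
t: 2.7
position: [0.4245, 0.0952, 0.1802]
orientation: [[-0.983, -0.185, -0.001], [-0.185, 0.983, -0.001], [0.001, -0.001, -1.0]]
force: [0.4, 0.9, -0.3]
gripper_width: 0.0169
grip_force: 0.0
t: 3.0
position: [0.4235, 0.0992, 0.1815]
orientation: [[-0.982, -0.188, 0.0], [-0.188, 0.982, 0.0], [-0.0, 0.0, -1.0]]
force: [-0.3, 0.4, 0.9]
gripper_width: 0.0171
grip_force: 0.0
t 3.0 stand xyz [-0.1754  0.0016  0.1815] F [-0.18  0.45  0.87] w 0.017127351070484145 yawerr 0.07502375464946454
-0.165 0.048 [296. 182.]
-0.165 -0.048 [217. 182.]
0.165 0.048 [287. 388.]
0.165 -0.048 [226. 388.]
-0.106 [256. 239.]
-0.115 [256. 232.]
waiting_reel_mid [{'location': [239.9, 254.4], 'confidence': 0.58}] [{'location': [209.0, 272.7], 'confidence': 0.69}]
catch_tip [{'location': [311.6, 259.4], 'confidence': 0.74}] [{'location': [230.3, 227.9], 'confidence': 0.57}, {'location': [222.6, 268.7], 'confidence': 0.41}]
gutter [{'location': [255.1, 258.8], 'confidence': 0.79}] [{'location': [241.1, 245.2], 'confidence': 0.95}]
```

View pics/w1c.png

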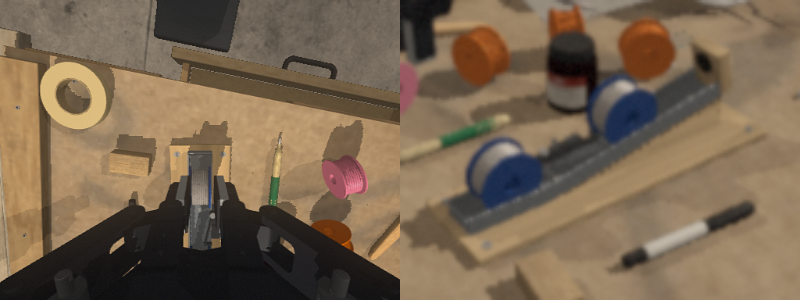

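The wrist view (left) shows the low end of the base at about (187, 218–296). My model predicts (182, 217–296), so the lateral position and yaw agree and the stand sits about 3.5 mm further uphill, as the stand network said. I'll apply that shift and descend behind the waiting reel.

```bash
sed -i 's/c=np.append(c,0)/c=np.append(c,0)+.0035*S/' geo.py
python3 -m creep '[[0.6,0,-0.0015,0.04,0,0,0],[0.6,0,-0.0015,0.08,0,0,0],[0.6,0,-0.0015,0.115,0,0,0],[0.6,0,-0.0015,0.135,0,0,0],[0.6,0,-0.0015,0.1465,0,0,0],[0.6,0,-0.0015,0.1465,0,0,0],[0.6,0,-0.0015,0.1465,0,0,0]]'
python3 - <<'E'
from chk import *
chk()
E
```

```text
t: 4.1
position: [0.4245, 0.0972, 0.0358]
orientation: [[-0.982, -0.188, 0.001], [-0.188, 0.982, 0.0], [-0.001, 0.0, -1.0]]
force: [-0.8, 0.2, 0.2]
gripper_width: 0.0171
grip_force: 0.0
t 4.1 stand xyz [-0.1782 -0.0005  0.0358] F [-0.75  0.39  0.16] w 0.017142888969641536 yawerr 0.030485635967806957
```

```bash
python3 -m creep '[[0.6,-0.006,0,0,0,0,0],[0.6,-0.012,0,0,0,0,0],[0.6,-0.018,0,0,0,0,0],[0.6,-0.024,0,0,0,0,0],[0.6,-0.029,0,0,0,0,0],[0.6,-0.033,0,0,0,0,0],[0.6,-0.036,0,0,0,0,0],[0.6,-0.039,0,0,0,0,0],[0.6,-0.042,0,0,0,0,0],[0.6,-0.045,0,0,0,0,0]]'
python3 - <<'E'
from chk import *
chk()
E
python3 -m creep '[[0.6,-0.003,0,0,0,0,0],[0.6,-0.006,0,0,0,0,0],[0.6,-0.009,0,0,0,0,0],[0.6,-0.012,0,0,0,0,0],[0.6,-0.015,0,0,0,0,0],[0.6,-0.018,0,-0.0005,0,0,0],[0.6,-0.021,0,-0.001,0,0,0],[0.6,-0.024,0,-0.0015,0,0,0],[0.6,-0.027,0,-0.002,0,0,0],[0.6,-0.03,0,-0.0025,0,0,0]]'
python3 - <<'E'
from chk import *
chk(); w=snap('wrist','w2.png'); a=snap('scene','s2.png')
cv2.imwrite('pics/w2c.png',cv2.cvtColor(np.hstack([cv2.resize(w[130:370,150:406],(400,375)),cv2.resize(a[165:285,210:338],(400,375))]),cv2.COLOR_RGB2BGR))
E
```

```text
t: 5.1
position: [0.4684, 0.1055, 0.0348]
orientation: [[-0.982, -0.188, -0.0], [-0.188, 0.982, 0.0], [0.0, 0.0, -1.0]]
force: [-0.2, -0.2, 0.3]
gripper_width: 0.0169
grip_force: 0.0
t 5.1 stand xyz [-0.1336 -0.0006  0.0348] F [-0.19 -0.14  0.29] w 0.016926036614925387 yawerr 0.025211686092433183
t: 6.1
position: [0.4977, 0.1111, 0.0373]
orientation: [[-0.982, -0.187, -0.0], [-0.187, 0.982, -0.0], [0.001, -0.0, -1.0]]
force: [-2.8, -0.7, 1.6]
gripper_width: 0.0171
grip_force: 1.5
t 6.1 stand xyz [-0.1038 -0.0006  0.0373] F [-2.88 -0.15  1.59] w 0.017056149204981524 yawerr 0.023063680800561315
```

View pics/w2c.png

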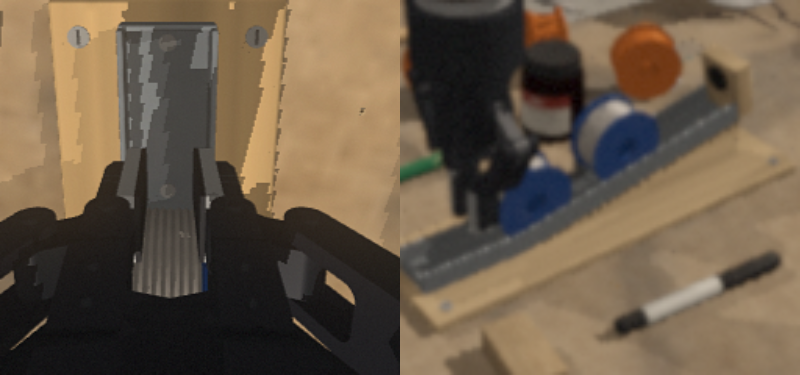

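The fingers are centred behind the reel and in contact. The waiting reel's face is at scene ≈ (229,253), just on the slope, and the stored reel is still on the catch at ≈ (209,278). I'll continue up the slope.

```bash
python3 -m creep '[[0.6,-0.003,0,-0.0006,0,0,0],[0.6,-0.006,0,-0.0012,0,0,0],[0.6,-0.009,0,-0.0018,0,0,0],[0.6,-0.012,0,-0.0024,0,0,0],[0.6,-0.015,0,-0.003,0,0,0],[0.6,-0.018,0,-0.0036,0,0,0],[0.6,-0.021,0,-0.0042,0,0,0],[0.6,-0.024,0,-0.0048,0,0,0],[0.6,-0.027,0,-0.0054,0,0,0],[0.6,-0.03,0,-0.006,0,0,0]]'
python3 -m creep '[[0.6,-0.003,0,-0.0006,0,0,0],[0.6,-0.006,0,-0.0012,0,0,0],[0.6,-0.009,0,-0.0018,0,0,0],[0.6,-0.012,0,-0.0024,0,0,0],[0.6,-0.015,0,-0.003,0,0,0],[0.6,-0.018,0,-0.0036,0,0,0],[0.6,-0.021,0,-0.0042,0,0,0],[0.6,-0.024,0,-0.0048,0,0,0],[0.6,-0.027,0,-0.0054,0,0,0],[0.6,-0.03,0,-0.006,0,0,0]]'
python3 - <<'E'
from chk import *
chk(); a=snap('scene','s3.png');b=snap('top','t3.png')
cv2.imwrite('pics/s3c.png',cv2.cvtColor(np.hstack([cv2.resize(a[165:285,210:338],(400,375),interpolation=2),cv2.resize(b[100:250,220:380],(400,375),interpolation=2)]),cv2.COLOR_RGB2BGR))
def onface(n,rc,y):
    o,d=ray(n,rc);k=(y-(o-c)@Lf)/(d@Lf);X=o+k*d-c;return np.round([X@S,X[2]],4)
print('reel at w2',onface('scene',(229,253.5),-.015))
for t in('stored_reel_mid','waiting_reel_mid'):
  for x in finder.place_of(t,'scene')[:5]: print(t,x,onface('scene',x['location'],0))
E
```

```text
t: 7.2
position: [0.5273, 0.1168, 0.0433]
orientation: [[-0.982, -0.188, -0.0], [-0.188, 0.982, -0.0], [0.0, 0.0, -1.0]]
force: [-4.9, 0.2, 1.8]
gripper_width: 0.0169
grip_force: 2.1
t: 8.2
position: [0.5569, 0.1224, 0.0493]
orientation: [[-0.982, -0.188, 0.0], [-0.188, 0.982, -0.0], [-0.0, -0.0, -1.0]]
force: [-4.8, -0.5, 1.7]
gripper_width: 0.0174
grip_force: 2.2
t 8.2 stand xyz [-0.0435 -0.0005  0.0493] F [-4.83  0.4   1.7 ] w 0.017363641541049638 yawerr 0.026509824542159777
reel at w2 [-0.0613  0.047 ]
stored_reel_mid {'location': [182.4, 286.9], 'confidence': 0.78} [0.0406 0.1242]
stored_reel_mid {'location': [199.6, 184.1], 'confidence': 0.77} [-0.2057  0.1647]
stored_reel_mid {'location': [202.0, 290.3], 'confidence': 0.75} [0.0533 0.0682]
stored_reel_mid {'location': [185.8, 221.8], 'confidence': 0.71} [-0.1249  0.1682]
waiting_reel_mid {'location': [213.6, 270.8], 'confidence': 0.56} [-0.0033  0.0572]
waiting_reel_mid {'location': [224.3, 207.9], 'confidence': 0.39} [-0.1619  0.0913]
```

View pics/s3c.png

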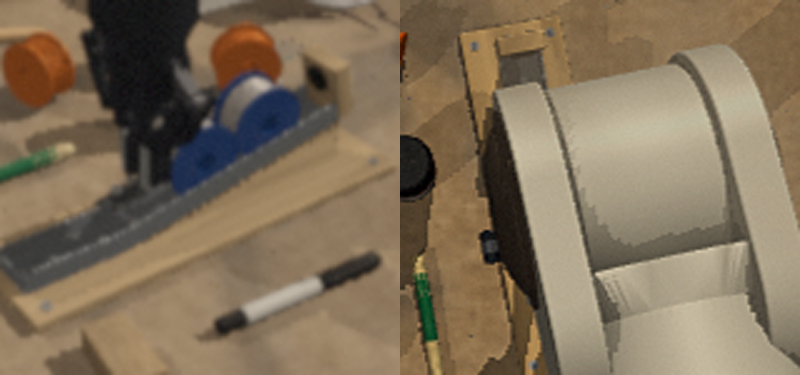

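Both reels are moving together: waiting at scene (214,271), gutter x ≈ 79 mm, and stored at (202,290), ≈ 137 mm. About 26 mm remains.

```bash
python3 -m creep '[[0.6,-0.003,0,-0.0006,0,0,0],[0.6,-0.006,0,-0.0012,0,0,0],[0.6,-0.009,0,-0.0018,0,0,0],[0.6,-0.012,0,-0.0024,0,0,0],[0.6,-0.015,0,-0.003,0,0,0],[0.6,-0.017,0,-0.0034,0,0,0],[0.6,-0.019,0,-0.0038,0,0,0],[0.6,-0.021,0,-0.0042,0,0,0],[0.6,-0.023,0,-0.0046,0,0,0],[0.6,-0.024,0,-0.0048,0,0,0]]'
python3 -m creep '[[0.6,-0.001,0,-0.0002,0,0,0],[0.6,-0.002,0,-0.0004,0,0,0],[0.6,-0.002,0,-0.0004,0,0,0]]'
python3 - <<'E'
from chk import *
chk(); a=snap('scene','s4.png')
cv2.imwrite('pics/s4c.png',cv2.cvtColor(cv2.resize(a[165:265,220:330],(660,600),interpolation=2),cv2.COLOR_RGB2BGR))
def onface(n,rc,y):
    o,d=ray(n,rc);k=(y-(o-c)@Lf)/(d@Lf);X=o+k*d-c;th=np.radians(11);u=X@S+.075;v=X[2]-.012;return np.round([u*np.cos(th)+v*np.sin(th),v*np.cos(th)-u*np.sin(th)],4)
for t in('stored_reel_mid','waiting_reel_mid'):
  for x in finder.place_of(t,'scene')[:5]: print(t,x,onface('scene',x['location'],0))
E
```

```text
t: 9.4
position: [0.5804, 0.1269, 0.0541]
orientation: [[-0.982, -0.188, 0.0], [-0.188, 0.982, 0.0], [-0.0, 0.0, -1.0]]
force: [-3.8, -0.7, 0.9]
gripper_width: 0.0172
grip_force: 2.0
t: 9.7
position: [0.5823, 0.1273, 0.0545]
orientation: [[-0.982, -0.188, 0.0], [-0.188, 0.982, 0.0], [-0.0, -0.0, -1.0]]
force: [-2.8, -0.7, 0.7]
gripper_width: 0.0172
grip_force: 1.4
t 9.7 stand xyz [-0.0176 -0.0005  0.0545] F [-2.88 -0.19  0.71] w 0.017234121016471624 yawerr 0.02985444953966976
stored_reel_mid {'location': [200.3, 183.3], 'confidence': 0.77} [-0.1011  0.1743]
stored_reel_mid {'location': [185.6, 286.5], 'confidence': 0.73} [0.1326 0.0804]
stored_reel_mid {'location': [194.9, 301.7], 'confidence': 0.68} [0.172  0.0316]
stored_reel_mid {'location': [185.4, 221.4], 'confidence': 0.55} [-0.0198  0.1642]
waiting_reel_mid {'location': [210.3, 277.8], 'confidence': 0.55} [0.099  0.0283]
waiting_reel_mid {'location': [260.3, 307.1], 'confidence': 0.27} [ 0.1649 -0.189 ]
```

View pics/s4c.png

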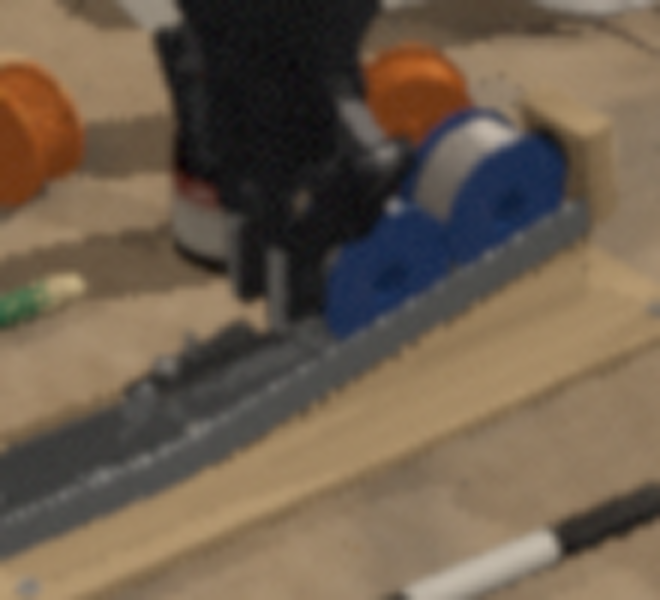

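Scene crop: both reels are near the top, and the stored reel's rim (row ≈ 195, col ≈ 314) is close to the bumper. The waiting reel is at about 102–106 mm. I'll feel for the bumper with small steps.

```bash
python3 -m creep '[[0.6,-0.001,0,-0.0002,0,0,0],[0.6,-0.0015,0,-0.0003,0,0,0],[0.6,-0.0015,0,-0.0003,0,0,0]]'; python3 -m creep '[[0.6,-0.001,0,-0.0002,0,0,0],[0.6,-0.0015,0,-0.0003,0,0,0],[0.6,-0.0015,0,-0.0003,0,0,0]]'
```

```text
t: 10.15
position: [0.5836, 0.1275, 0.0548]
orientation: [[-0.982, -0.188, 0.0], [-0.188, 0.982, -0.0], [0.0, -0.0, -1.0]]
force: [-4.8, -1.0, 2.5]
gripper_width: 0.0171
grip_force: 1.8
t: 10.45
position: [0.5852, 0.1278, 0.0551]
orientation: [[-0.982, -0.188, 0.0], [-0.188, 0.982, -0.0], [-0.0, -0.0, -1.0]]
force: [-3.2, -0.4, 2.2]
gripper_width: 0.0171
grip_force: 1.7
```

```bash
python3 -m creep '[[0.6,-0.001,0,-0.0002,0,0,0],[0.6,-0.0015,0,-0.0003,0,0,0]]'; python3 -m creep '[[0.6,-0.001,0,-0.0002,0,0,0],[0.6,-0.0015,0,-0.0003,0,0,0]]'
```

```text
t: 10.65
position: [0.5866, 0.1281, 0.0554]
orientation: [[-0.982, -0.188, -0.0], [-0.188, 0.982, -0.0], [0.0, -0.0, -1.0]]
force: [-5.2, -0.6, 0.8]
gripper_width: 0.0173
grip_force: 2.6
t: 10.85
position: [0.587, 0.1282, 0.0553]
orientation: [[-0.982, -0.188, -0.003], [-0.188, 0.982, -0.0], [0.003, 0.0, -1.0]]
force: [-9.9, -1.5, 2.3]
gripper_width: 0.0173
grip_force: 5.0
```

Force has jumped to 10 N and the tool has stopped moving, so the reels are at the bumper, past the catch. I'll back off gently along the slope and check.

```bash
python3 -m creep '[[0.6,0.003,0,0.0006,0,0,0],[0.6,0.006,0,0.0012,0,0,0],[0.6,0.009,0,0.0018,0,0,0],[0.6,0.012,0,0.0024,0,0,0],[0.6,0.016,0,0.003,0,0,0],[0.6,0.022,0,0.003,0,0,0],[0.6,0.032,0,0.003,0,0,0],[0.6,0.045,0,0.003,0,0,0],[0.6,0.06,0,0,0,0,0],[0.6,0.07,0,-0.02,0,0,0]]'
python3 -m creep '[[0.6,0.03,0,-0.03,0,0,0],[0.6,0.05,0,-0.07,0,0,0],[0.6,0.07,0,-0.11,0,0,0],[0.6,0.09,0,-0.14,0,0,0],[0.6,0.1,0,-0.15,0,0,0],[0.6,0.1,0,-0.15,0,0,0]]'
python3 - <<'E'
from chk import *
chk(); a=snap('scene','s5.png');b=snap('top','t5.png')
cv2.imwrite('pics/s5c.png',cv2.cvtColor(np.hstack([cv2.resize(a[165:265,230:336],(400,377),interpolation=2),cv2.resize(b[100:260,220:390],(400,377),interpolation=2)]),cv2.COLOR_RGB2BGR))
def onface(n,rc,y):
    o,d=ray(n,rc);k=(y-(o-c)@Lf)/(d@Lf);X=o+k*d-c;th=np.radians(11);u=X@S+.075;v=X[2]-.012;return np.round([u*np.cos(th)+v*np.sin(th),v*np.cos(th)-u*np.sin(th)],4)
for t in('stored_reel_mid','waiting_reel_mid'):
  for x in finder.place_of(t,'scene')[:5]: print(t,x,onface('scene',x['location'],0))
E
```

```text
t: 11.85
position: [0.5166, 0.1147, 0.0739]
orientation: [[-0.982, -0.188, -0.004], [-0.188, 0.982, -0.001], [0.004, -0.0, -1.0]]
force: [0.4, 0.2, 0.6]
gripper_width: 0.0171
grip_force: 0.0
t: 12.45
position: [0.4207, 0.0964, 0.2272]
orientation: [[-0.982, -0.188, 0.003], [-0.188, 0.982, 0.001], [-0.003, 0.0, -1.0]]
force: [0.7, 0.8, -0.2]
gripper_width: 0.0172
grip_force: 0.0
t 12.45 stand xyz [-0.1821 -0.0006  0.2272] F [ 0.81  0.68 -0.24] w 0.01721398273663026 yawerr 0.030553606240260933
stored_reel_mid {'location': [199.2, 299.4], 'confidence': 0.7} [0.1638 0.0233]
stored_reel_mid {'location': [188.7, 222.0], 'confidence': 0.68} [-0.0204  0.1565]
stored_reel_mid {'location': [186.1, 287.9], 'confidence': 0.64} [0.1362 0.0771]
stored_reel_mid {'location': [199.7, 183.3], 'confidence': 0.56} [-0.1007  0.1755]
stored_reel_mid {'location': [176.8, 255.0], 'confidence': 0.52} [0.0577 0.144 ]
waiting_reel_mid {'location': [212.4, 278.6], 'confidence': 0.66} [0.1002 0.0212]
waiting_reel_mid {'location': [240.2, 244.0], 'confidence': 0.4} [-0.0018  0.0025]
```

View pics/s5c.png

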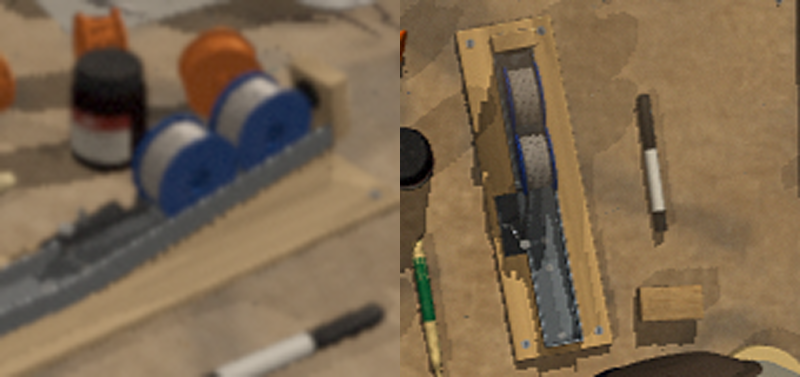

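Both reels stand above the catch: waiting at ≈ (212,279), 100 mm, and stored at ≈ (199,299), 164 mm. The side things haven't moved. I'll let it settle for a second, recheck and hand in.

```bash
python3 -m creep '[[0.6,0,0,0,0,0,0],[0.6,0,0,0,0,0,0],[0.6,0,0,0,0,0,0],[0.6,0,0,0,0,0,0],[0.6,0,0,0,0,0,0],[0.6,0,0,0,0,0,0],[0.6,0,0,0,0,0,0],[0.6,0,0,0,0,0,0]]' | head -1
python3 - <<'E'
from h import *
a=cv2.imread('pics/s5.png').astype(int);b=snap('scene','s6.png')[:,:,::-1].astype(int)
d=np.abs(a-b)[180:235,255:325].mean();print('diff',d,np.abs(a-b)[260:380,300:500].mean())
if d<6: print(arm.finish_job())
E
```

```text
t: 13.45
diff 1.2331601731601731 0.8700972222222222
the job is handed in; nothing more can be done
None
```

The job is handed in at about 13.5 s: in the last pictures both reels stand still above the catch, the waiting reel at about 100 mm and the stored reel at about 164 mm up the gutter; the arm is clear and the things beside the stand look unmoved, but no verdict came back and I judged the catch sprung out only from the reels not rolling back.

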